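# Clamp a re-glued book in the ratcheted spine press

## Robot

A 6-joint arm with a two-finger parallel gripper is mounted at the origin on a cart in front of the work surface, level with it; the furniture and walls round the work are solid. World frame = base frame: x ahead of the robot, y to its left, z up, the work surface at z = 0. Lengths are in m, angles in rad, forces in N, time in s.
With the tool pointing down it reaches from about 0.25 to 0.725 m from the base axis. Payload 4 kg.
Tool frame: the origin (TCP) lies midway between the tips of the shut fingers; the grasp point (between the pads) lies 19 mm behind it; z points along the fingers, y is the direction in which the jaws open and shut (so a half turn about z gives the same grasp; the last joint's range is limited). The gripper opens to 85 mm and grips with 20 to 120 N. Pads are 22 mm wide; open, the fingers measure 114 mm over their backs; the gripper's body (76 mm by 85 mm) begins 54 mm behind the grasp point. The pads swing forward as they close: fully open they stand 13 mm farther back than shut.
Start: joints at [1.196, 0.241, 0.005, 1.335, 0, 1.571], TCP at [0.183, 0.465, 0.231] pointing down, gripper open.
Joint ranges: [-2.72, 2.72], [-1.05, 1.87], [-1.09, 1.28], [-1.99, 2.15], [-1.42, 1.44], [-3.14, 3.14]. Speed limits (rad/s): [2.79, 2.79, 3.14, 3.14, 3.14, 3.14].

## Interface

Orientations are given as a unit quaternion [x, y, z, w].
In Python, from workcell import bot, eyes, job gives the robot as it stands.
- The arm moves only by the shell command python3 -m crank 'ROWS'. ROWS is a JSON object of lists of equal length, an entry for each row: "dr": the turn, a rotation vector about the tool's x, y, z in rad, a list of three; "travel": the shift along the tool's x, y, z in m, a list of three; "hand": the finger opening in m, from 0 to 0.0854. In form: {"dr": [[wx, wy, wz], ...], "travel": [[x, y, z], ...], "hand": [hand, ...]}. A call has 1 to 10 rows; each row is the pose to reach, as a shift and turn from the pose commanded when the call began, along the tool's axes at that moment; what a row does not reach only later rows make up. A row lasts 1/8 s, in which the tool goes at most 62.5 mm and 10.7 degrees, less where a joint would pass 70% of its speed; a pose out of reach is approached as far as the arm can. A call with a gripper value outside its range is refused whole. The fingers move at their own pace and stop on an object; the grip force is fixed at half the most. Time passes only in rows, so rows that repeat a pose let the fingers close. It gives the time, the measured TCP pose, the force and the opening at its end, in the units of the state.
- bot.get_obs(): the state, without advancing time (a new reading comes with each control period).
- eyes.camera(name): name is "scene" or "top" or "wrist"; returns a dict with "color" (384x512x3 uint8, red, green, blue), "K" (3x3 intrinsics, pixels), "R" (3x3) and "t" (3): a world point X has camera coordinates R X + t; the wrist camera has in their place "T_tool_cam" (4x4, takes a point from camera to tool coordinates, whose origin is the TCP and whose axes are the flange's). Camera axes: x right, y down, z forward; pixel columns grow to the right and rows downward; lengths in m; the calibration is good to about 2 mm. A picture is of the moment at which its call begins: read the wrist's pose just before it. There is no depth.
- job.job_done(): hands the job in, once; it reports no verdict.
The state is a dict: "clock": time; "joint_pos": joint angles; "joint_vel": joint speeds; "tau": joint torques, N m; "eef_pos": TCP position; "tool_rot": TCP orientation; "ft_force": force on the tool from outside, world axes, zero at the start; "ft_torque": the same for the moment, N m; "grip_width": finger opening in m.
Only numpy, scipy, OpenCV 4.12 (cv2) and the standard library are available. Lean on these libraries where they do the work, as an engineer would, in place of code of your own. Each camera call takes 0.05 s, during which the arm holds its last target.

## Task

Put the green book to dry in the press: swing the red-capped pawl clear of the ratchet wheel so that it stays out, run the jaw back until the book fits, and stand the book on the bed between the jaws, spine up and about midway along them. Swing the pawl back into the wheel before you tighten, then turn the knob clockwise click by click until the pawl holds the gauge needle in the green; the needle must never go into the red. Leave the tan book and the other things on the cabinet where they are.

Things in the scene. Friction and masses are not known exactly. Their poses are not given: they have to be found in the camera images.
- press: blue-grey bench press fixed to the cabinet. Origin on the cabinet top, x away from the robot at yaw 0, y to its left; base x -100 to +100, y -200 to +185 mm. The bed (base top) is 14 mm high. From +y to -y: gauge, head, sprung back plate (wooden face at y +65 mm), gap for the book, moving jaw, gearbox (deck 61 mm high, y -147 to -23) with ratchet wheel (73 mm across, top 73 mm high) and knob
- bed_centre (a point): point on the bed (14 mm high) under the back plate's face, midway along the jaws: press x 0, y +65 mm. The gap for the book lies on its -y side. Back plate and jaw are 160 mm long (press x -80 to +80) and reach 88 mm high; the bed between them is clear
- gauge_face (a point): middle of the gauge's round face, 64 mm across, tilted a little to the robot, about 72 mm high. Its black needle turns clockwise as the back plate is pushed in, over coloured marks: grey, green (plate in by 3.5 to 9.5 mm), grey, red (from 11 mm)
- knob_grip (a point): on the knob's vertical axis, 104 mm high, the height to grip. Black ribbed round knob, 44 mm across, 90 to 118 mm high (straight side 94 to 114 mm), over the ratchet wheel, at press x 0, y -85 mm. Nothing but the knob stands above 76 mm within 65 mm of its axis
- knob (a joint): knob angle, rad: 0 = jaw fully open (stop); grows clockwise seen from above, closing the jaw 12.5 mm per rad. 20 teeth: a click is 0.314 rad (3.9 mm of jaw). Pawl in: it turns clockwise only (about 0.1 N m, the pawl rising and dropping at each click) and, loaded, falls back to the last click when let go. Pawl out: it turns both ways and is held by friction only (0.05 N m)
- jaw (a joint): travel of the moving jaw, m: 0 = fully open; the gap between its wooden face and the back plate's is 40 mm minus this. It moves with the knob only, 12.5 mm per rad
- plate (a joint): how far the back plate is pushed back against its springs, m: 0 = at rest, 0.014 = stop; about 5 N to start it and 1.6 N more per mm. The gauge shows it
- pawl (a joint): pawl angle, rad: about -0.02 to 0.14 = in the wheel (rises as a tooth passes, drops by about 0.1 at the click), 0.75 = out, against its stop. Its spring snaps over at 0.36 and holds it on either side; takes 2 to 6 N at the cap
- pawl_tab (a point): middle of the red cap on the pawl's tail, 92 mm high: an upright round post 13 mm across, 76 to 108 mm high, on a 48 mm arm about a pivot at press x -40, y -125 mm. Pawl in: cap at about press x -37, y -173; pawl out: x -7, y -160 mm. Push the cap to +x of the press to free the pawl, to -x to put it back. Near it nothing else is over 76 mm high; the knob is 60 mm away
- green_book: green cloth-bound book, 22 mm thick, 200 mm long, 145 mm from spine to fore edge, 0.5 kg, standing spine up in one slot of the book rest. Origin at the middle of its tail end; x points from spine to fore edge (down), y across its thickness, z along its length
- spine_mid (a point): middle of the green book's spine (pale label on it), its top point, 145 mm above what it stands on; grip across the thickness within 50 mm below it
- rest: dark steel book rest, 150 by 150 mm, fixed, with two slots 27 mm wide along its x at y -40 and +40 mm; floor 4 mm high, slot walls to 42 mm. Origin at its middle on the cabinet top; holds the green and the tan book
- tan_book: tan cloth-bound book, 18 mm thick, 186 mm long, 135 mm high as it stands spine up in the other slot; bystander. Origin at the middle of its tail end
- glue: glue stick, 28 mm wide, 88 mm high, red cap; bystander
- mug: speckled mug, 102 mm high; bystander
- clock: small square shelf clock, 112 mm high, at the back; bystander
- pencil_cup: dark cup of pencils, 166 mm high; bystander

How it is judged:
By the outcome, as a careful person would: the job done as asked, in the order asked, and still so for the second after the job is handed in, with the robot touching nothing.
It also fails if it takes over 72 s, if anything falls off the work surface, if the arm or the gripper's body presses on something with over 40 N, if the wrist force passes 120 N, or if a joint passes its speed limit or range.

## Working session

There is one attempt and no reset: what is moved stays moved. The work goes in short steps, Python scripts to look and compute and a shell command to move; the robot and the scene stay as the last step left them, time stands still between calls to the robot, and variables do not carry over. Pictures are saved under pics/ and viewed, and the job is handed in when it is done.

```bash
ls; mkdir -p pics; python3 - <<'E'
from workcell import bot, eyes, job
import cv2
print(bot.get_obs())
for n in ["scene","top","wrist"]:
    c=eyes.camera(n); cv2.imwrite(f"pics/{n}0.png",c["color"][:,:,::-1]); print(n,{k:v for k,v in c.items() if k!="color"})
E
```

```text
pics
{'clock': 0.0, 'joint_pos': array([1.19600125e+00, 2.41412926e-01, 3.72392071e-03, 1.33517308e+00,
       2.17344236e-05, 1.57080872e+00]), 'joint_vel': array([ 0.00059542, -0.00103785, -0.00048091, -0.00126515, -0.00025924,
        0.00090226]), 'tau': array([ 1.64516950e-03, -3.72323728e+01,  2.52405113e+01,  1.70256360e-02,
        1.36767298e-04, -1.02009400e-05]), 'eef_pos': array([0.18280719, 0.46471521, 0.23041285]), 'tool_rot': array([ 1.86308629e-01,  9.82490727e-01, -1.01277340e-03, -2.03098929e-04]), 'ft_force': array([-0.09789684,  0.81177321, -0.28709567]), 'ft_torque': array([ 0.02346315,  0.01505661, -0.01372061]), 'grip_width': 0.08552704565451362}
scene {'K': array([[378.7575373 ,   0.        , 249.7009513 ],
       [  0.        , 378.7575373 , 192.45009534],
       [  0.        ,   0.        ,   1.        ]]), 'R': array([[ 0.81878654, -0.57384674,  0.016986  ],
       [-0.40250323, -0.59490173, -0.69576079],
       [ 0.40936507,  0.56284265, -0.71807269]]), 't': array([-0.43413356,  0.29230019,  1.0770835 ])}
top {'K': array([[402.88580558,   0.        , 256.28076501],
       [  0.        , 402.88580558, 187.74859933],
       [  0.        ,   0.        ,   1.        ]]), 'R': array([[ 0.02831598, -0.99950897,  0.01341764],
       [-0.98918984, -0.02995068, -0.14354937],
       [ 0.14388075, -0.00920785, -0.98955219]]), 't': array([-0.01911183,  0.5319621 ,  1.41512643])}
wrist {'K': array([[334.77995146,   0.        , 252.70031421],
       [  0.        , 334.77995146, 192.45190379],
       [  0.        ,   0.        ,   1.        ]]), 'T_tool_cam': array([[ 4.82983021e-04, -9.65841268e-01, -2.59133963e-01,
         6.58082590e-02],
       [ 9.99999784e-01,  5.82017469e-04, -3.05454263e-04,
         5.20036783e-04],
       [ 4.45840826e-04, -2.59133760e-01,  9.65841341e-01,
        -1.43370375e-01],
       [ 0.00000000e+00,  0.00000000e+00,  0.00000000e+00,
         1.00000000e+00]])}
```

View pics/scene0.png

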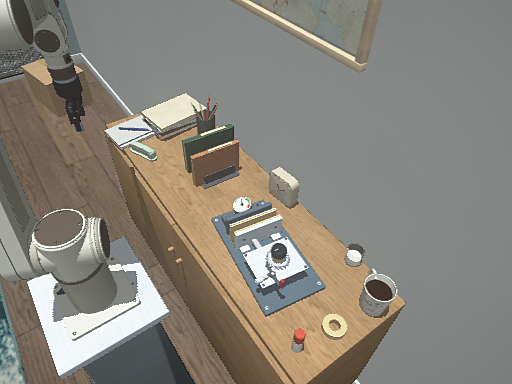

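View pics/top0.png

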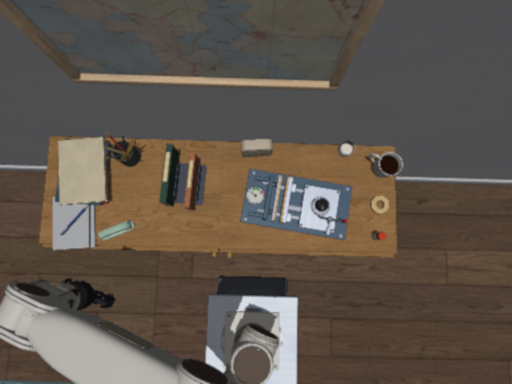

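View pics/wrist0.png

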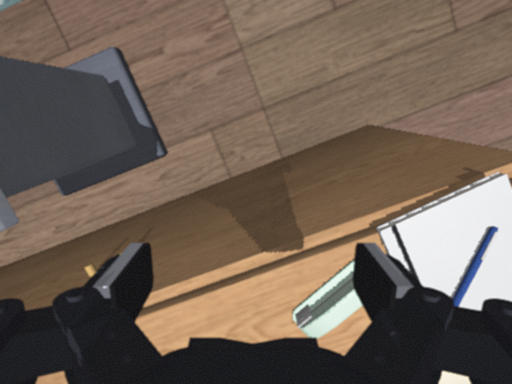

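The top view shows the rest with green book at about (170,177), the tan one at (192,183), the press at (297,204), its knob at (321,205) and the red cap near (345,221). Next I'll zoom in.

```bash
cat > h.py <<'E'
import numpy as np, cv2
from workcell import bot, eyes, job
from scipy.spatial.transform import Rotation as Rn
def cam(n):
    o=bot.get_obs(); c=eyes.camera(n)
    if n=="wrist":
        T=np.eye(4); T[:3,:3]=Rn.from_quat(o["tool_rot"]).as_matrix(); T[:3,3]=o["eef_pos"]
        W=np.linalg.inv(T@c["T_tool_cam"]); c["R"]=W[:3,:3]; c["t"]=W[:3,3]
    return c
def save(c,n,box=None,s=1):
    im=c["color"][:,:,::-1]
    if box: im=im[box[1]:box[3],box[0]:box[2]]
    cv2.imwrite(f"pics/{n}.png",cv2.resize(im,None,fx=s,fy=s,interpolation=cv2.INTER_CUBIC))
def plane(c,p,z):
    d=c["R"].T@np.linalg.inv(c["K"])@np.array([p[0],p[1],1.]); o=-c["R"].T@c["t"]
    return o+d*(z-o[2])/d[2]
def tri(c1,p1,c2,p2):
    A=[];o=[]
    for c,p in((c1,p1),(c2,p2)):
        d=c["R"].T@np.linalg.inv(c["K"])@np.array([p[0],p[1],1.]); d/=np.linalg.norm(d)
        A.append(np.eye(3)-np.outer(d,d)); o.append(-c["R"].T@c["t"])
    X=np.linalg.solve(A[0]+A[1],A[0]@o[0]+A[1]@o[1])
    return X,[np.linalg.norm(a@(X-q)) for a,q in zip(A,o)]
def proj(c,X):
    x=c["K"]@(c["R"]@np.array(X)+c["t"]); return x[:2]/x[2]
def tooldelta(X,o=None):
    o=o or bot.get_obs(); return Rn.from_quat(o["tool_rot"]).as_matrix().T@(np.array(X)-o["eef_pos"])
E
python3 - <<'E'
from h import *
c=cam("top"); save(c,"t1",(150,130,400,250),3.2)
c=cam("scene"); save(c,"s1",(170,110,350,320),2.8)
E
```

```text
(no output)
```

View pics/t1.png

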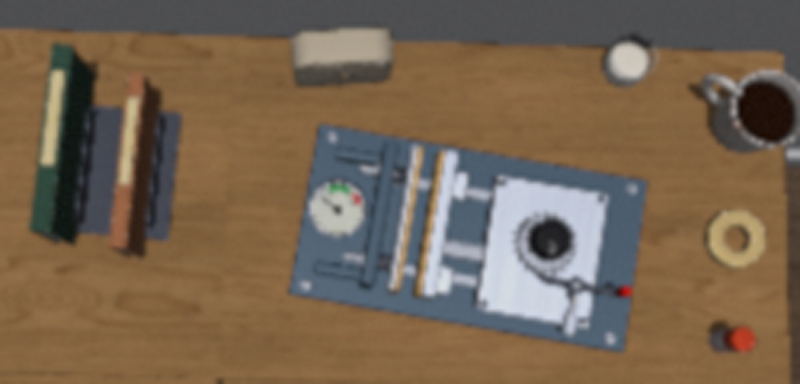

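View pics/s1.png

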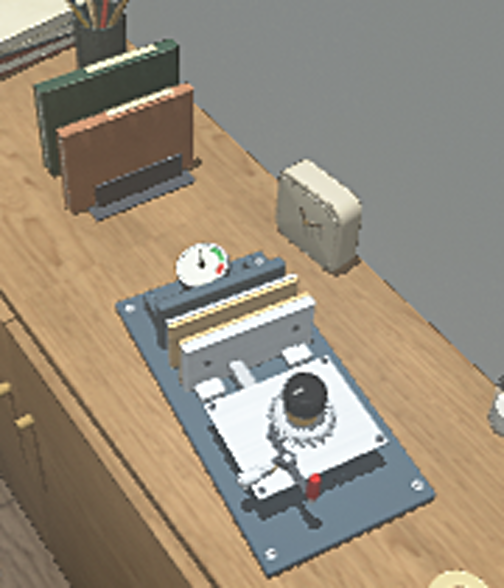

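```bash
python3 - <<'E'
from h import *
c=cam("top"); s=cam("scene")
q=[(318,125),(648,182),(622,352),(290,294)]
P=[plane(c,(150+(a)/3.2-.3,130+b/3.2-.3),.014) for a,b in q]
for p in P: print(p.round(4))
m=[np.linalg.norm(P[i]-P[(i+1)%4]) for i in range(4)];print(m)
hsv=cv2.cvtColor(c["color"],cv2.COLOR_RGB2HSV)
M=((hsv[...,0]>95)&(hsv[...,0]<125)&(hsv[...,1]>40)&(hsv[...,2]>50)).astype(np.uint8); M[:,:235]=0;M[:,360:]=0;M[:165]=0;M[245:]=0
M=cv2.morphologyEx(M,cv2.MORPH_CLOSE,np.ones((3,3)))
ys,xs=np.nonzero(M); pts=np.array([plane(c,(x,y),.014)[:2] for x,y in zip(xs,ys)],np.float32)
r=cv2.minAreaRect(pts); print(r, cv2.boxPoints(r))
# scene corners
for a in [(435,493),(268,574),(115,302),(265,252)]: print(plane(s,(170+a[0]/2.8-.3,110+a[1]/2.8-.3),.014).round(4))
# spine ends of green z=.149 ; crop top
for a in [(52,45),(74,47),(31,234),(52,238)]: print("g",plane(c,(150+a[0]/3.2-.3,130+a[1]/3.2-.3),.149).round(4))
for a in [(130,74),(146,76),(113,250),(128,252)]: print("t",plane(c,(150+a[0]/3.2-.3,130+a[1]/3.2-.3),.139).round(4))
# red cap
for n,k in(("top",c),("scene",s)):
    h=cv2.cvtColor(k["color"],cv2.COLOR_RGB2HSV)
    R=(((h[...,0]<8)|(h[...,0]>172))&(h[...,1]>150)&(h[...,2]>70)).astype(np.uint8)
    N,l,st,ce=cv2.connectedComponentsWithStats(R)
    for i in range(1,N):
        if st[i,4]>3: print(n,st[i],ce[i].round(2),plane(k,ce[i],.1).round(4))
E
```

```text
[0.6059 0.0249 0.014 ]
[ 0.5509 -0.3568  0.014 ]
[ 0.3559 -0.3262  0.014 ]
[0.4103 0.0505 0.014 ]
[np.float64(0.3855701616756247), np.float64(0.19741354513683396), np.float64(0.38062028632891287), np.float64(0.19726237108007522)]
((0.4815312623977661, -0.15142080187797546), (0.378829687833786, 0.1942588835954666), 81.72482299804688) [[ 0.3581511  -0.3248839 ]
 [ 0.5503874  -0.3528431 ]
 [ 0.60491145  0.0220423 ]
 [ 0.41267514  0.0500015 ]]
[ 0.5502 -0.3507  0.014 ]
[ 0.355 -0.324  0.014]
[0.4103 0.0562 0.014 ]
[0.6075 0.0212 0.014 ]
g [0.6569 0.3064 0.149 ]
g [0.6555 0.2832 0.149 ]
g [0.4563 0.3159 0.149 ]
g [0.4528 0.2941 0.149 ]
t [0.6305 0.2244 0.139 ]
t [0.6289 0.2074 0.139 ]
t [0.4431 0.2323 0.139 ]
t [0.4415 0.2167 0.139 ]
top [110 137  15  15  31] [117.71 144.71] [0.6605 0.485  0.1   ]
top [103 203   4   1   4] [104.5 203. ] [0.455  0.5141 0.1   ]
top [343 220   5   3  10] [345.2 220.7] [ 0.4186 -0.3105  0.1   ]
top [377 232   9   8  54] [381.06 235.69] [ 0.3712 -0.4329  0.1   ]
scene [281 279   3   3   8] [282.12 280.12] [ 0.4213 -0.3027  0.1   ]
scene [294 329  11  15 115] [299.23 335.57] [ 0.3613 -0.4439  0.1   ]
```

```bash
cat >> h.py <<'E'
YAW=-0.1435; O=np.array([0.4824,-0.1436])
def press(x,y,z): 
    return np.array([O[0]+x*np.cos(YAW)-y*np.sin(YAW),O[1]+x*np.sin(YAW)+y*np.cos(YAW),z])
E
python3 - <<'E'
from h import *
print(press(0,-.085,0),press(-.037,-.173,0),tooldelta(press(-.072,-.172,.14)))
E
```

```text
[ 0.47024432 -0.22772633  0.        ] [ 0.42103992 -0.30953053  0.        ] [-0.47084601 -0.6407495   0.09141281]
```

```bash
python3 -m crank '{"dr":[[0,0,0],[0,0,0],[0,0,0],[0,0,0],[0,0,0],[0,0,0],[0,0,0],[0,0,0],[0,0,0],[0,0,0]],"travel":[[-0.036,-0.049,0],[-0.072,-0.098,0],[-0.108,-0.147,0],[-0.144,-0.196,0],[-0.18,-0.245,0],[-0.216,-0.294,0],[-0.252,-0.343,0],[-0.288,-0.392,0],[-0.324,-0.441,0],[-0.36,-0.49,0]],"hand":[0,0,0,0,0,0,0,0,0,0]}'; python3 - <<'E'
from h import *
o=bot.get_obs();print(o["clock"],o["joint_pos"],o["eef_pos"],o["grip_width"],tooldelta(press(-.072,-.172,.085)))
E
```

```text
clock: 1.6
eef_pos: [0.3389, -0.1247, 0.2317]
tool_rot: [0.187, 0.982, 0.0, 0.001]
ft_force: [1.1, 0.9, -0.2]
grip_width: 0.0004
1.6 [-3.52990804e-01 -3.82235984e-02 -3.09055082e-01  1.29825525e+00
  4.50325431e-04  2.25980577e-02] [ 0.33889653 -0.12471112  0.23173639] 0.00041217631136550363 [-0.1096718  -0.1489531   0.14685014]
```

```bash
python3 -m crank '{"dr":[[0,0,0],[0,0,0],[0,0,0],[0,0,0]],"travel":[[-0.036,-0.049,0.02],[-0.072,-0.098,0.04],[-0.11,-0.149,0.07],[-0.11,-0.149,0.08]],"hand":[0,0,0,0]}'; python3 - <<'E'
from h import *
c=cam("wrist");save(c,"w1")
o=bot.get_obs();print(o["clock"],o["eef_pos"],tooldelta(press(-.072,-.172,.085)))
h=cv2.cvtColor(c["color"],cv2.COLOR_RGB2HSV)
R=(((h[...,0]<8)|(h[...,0]>172))&(h[...,1]>150)&(h[...,2]>70)).astype(np.uint8)
N,l,st,ce=cv2.connectedComponentsWithStats(R)
for i in range(1,N):
    if st[i,4]>20: print(st[i],ce[i].round(1),plane(c,ce[i],.1).round(4))
print(proj(c,press(-.037,-.173,.108)),proj(c,press(0,-.085,.118)))
E
```

```text
clock: 2.1
eef_pos: [0.3865, -0.3042, 0.1494]
tool_rot: [0.188, 0.982, 0.0, -0.001]
ft_force: [-0.9, 0.9, -0.5]
grip_width: 0.0004
2.15 [ 0.38548543 -0.30279211  0.1478895 ] [-0.00152219 -0.00035799  0.06288334]
[  40  227   60   51 2026] [ 69.2 252.2] [ 0.3671 -0.4196  0.1   ]
[264.69918134 272.2013975 ] [423.76764355 304.13045282]
```

View pics/w1.png

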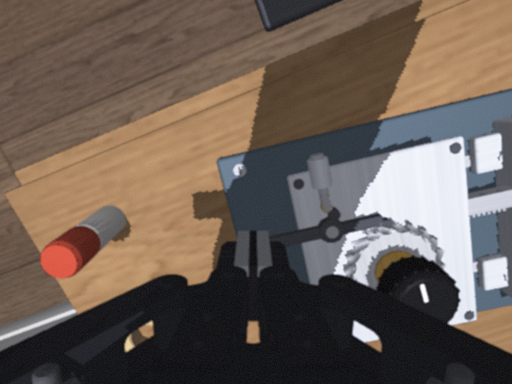

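The wrist view shows the shut fingers at (250,240), hiding the cap behind them, the pawl pivot at (332,232) and the knob at (422,290), consistent with the press pose. I'll descend and push.

```bash
python3 -m crank '{"dr":[[0,0,0],[0,0,0],[0,0,0]],"travel":[[0,0,0.04],[0,0,0.064],[0,0,0.064]],"hand":[0,0,0]}'; python3 - <<'E'
from h import *
c=cam("wrist");save(c,"w2")
print(proj(c,press(-.04,-.125,.076)),proj(c,press(0,-.085,.118)))
o=bot.get_obs();print(o["eef_pos"])
for x,y in[(-.05,-.172),(-.03,-.167),(-.02,-.164)]:print(tooldelta(press(x,y,.085)))
E
```

```text
clock: 2.52
eef_pos: [0.385, -0.299, 0.0863]
tool_rot: [0.186, 0.983, 0.001, -0.002]
ft_force: [-0.5, -0.7, 0.1]
grip_width: 0.0003
[348.18378725 283.34333833] [487.09713681 400.54650532]
[ 0.38610282 -0.30002833  0.08760025]
[-0.02311361  0.0019078   0.00256901]
[-0.04144755  0.01133469  0.00254895]
[-0.05050055  0.01653498  0.00253936]
```

View pics/w2.png

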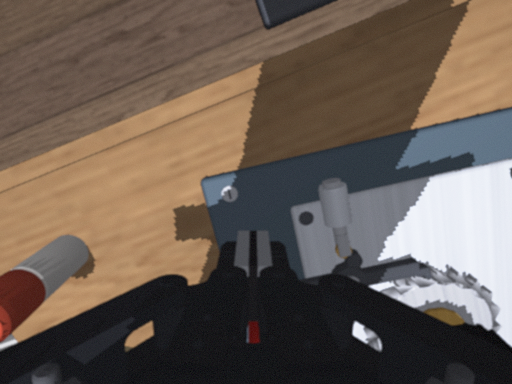

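The red cap shows through the finger gap at (253,331), straight behind the fingers, so I'll push.

```bash
python3 -m crank '{"dr":[[0,0,0],[0,0,0],[0,0,0],[0,0,0],[0,0,0],[0,0,0]],"travel":[[-0.012,0,0.002],[-0.02,0.002,0.002],[-0.028,0.005,0.002],[-0.036,0.008,0.002],[-0.042,0.011,0.002],[-0.042,0.011,0.002]],"hand":[0,0,0,0,0,0]}'; python3 - <<'E'
from h import *
c=cam("top"); save(c,"t2",(230,160,400,250),4.5)
o=bot.get_obs();print(o["eef_pos"],o["ft_force"])
c=cam("scene"); save(c,"s2",(210,180,340,320),4)
E
```

```text
clock: 3.32
eef_pos: [0.4304, -0.3065, 0.0853]
tool_rot: [0.186, 0.983, -0.0, 0.0]
ft_force: [-1.0, 0.2, 0.1]
grip_width: -0.0003
[ 0.42985869 -0.30647093  0.08520175] [-0.61341648  0.25057255 -0.0127626 ]
```

View pics/s2.png

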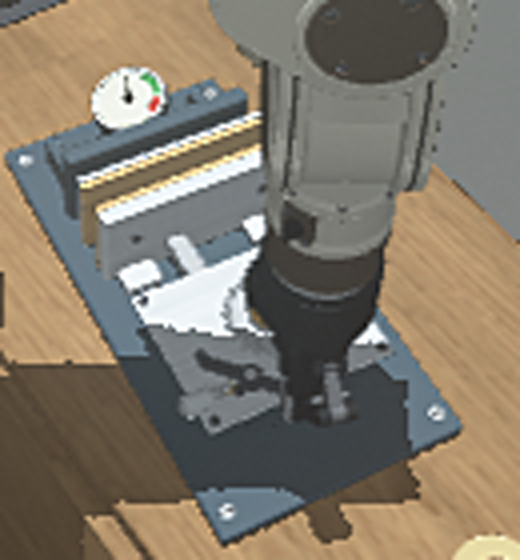

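```bash
python3 -m crank '{"dr":[[0,0,0],[0,0,0],[0,0,0]],"travel":[[0.02,-0.004,0],[0.02,-0.004,-0.05],[0.02,-0.004,-0.11]],"hand":[0,0,0.03]}'; python3 - <<'E'
from h import *
c=cam("wrist");save(c,"w3")
o=bot.get_obs();print(o["eef_pos"])
print(proj(c,press(-.007,-.16,.108)),proj(c,press(-.037,-.173,.108)),proj(c,press(0,-.085,.118)),tooldelta(press(0,-.085,.15)))
h=cv2.cvtColor(c["color"],cv2.COLOR_RGB2HSV)
R=(((h[...,0]<8)|(h[...,0]>172))&(h[...,1]>150)&(h[...,2]>60)).astype(np.uint8)
N,l,st,ce=cv2.connectedComponentsWithStats(R)
for i in range(1,N):
    if st[i,4]>20: print(st[i],ce[i].round(1),plane(c,ce[i],.1).round(4))
E
```

```text
clock: 3.8
eef_pos: [0.4078, -0.302, 0.1951]
tool_rot: [0.187, 0.982, 0.001, -0.002]
ft_force: [1.3, -0.5, 0.9]
grip_width: 0.017
[ 0.41194667 -0.30508354  0.20490267]
[275.26538456 251.48890507] [249.03464291 218.2679604 ] [381.39246798 243.96891889] [-0.02524745  0.09351404  0.05490671]
[  59  188   49   40 1364] [ 82.9 207.3] [ 0.3702 -0.4227  0.1   ]
[269 234   3  19  46] [270.1 242.2] [ 0.4475 -0.3027  0.1   ]
```

View pics/w3.png

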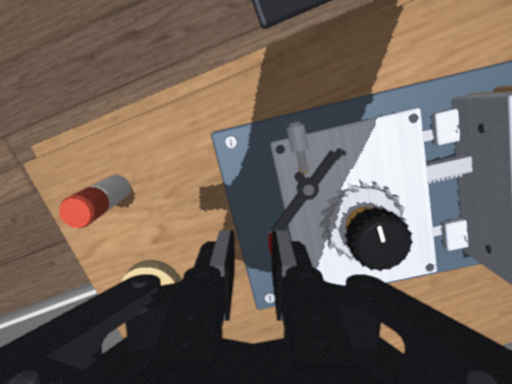

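Pawl is out: its nose points away from the wheel and the cap is near (271,242). The knob top at (380,242) matches my projection. On to the knob.

```bash
python3 -m crank '{"dr":[[0,0,0],[0,0,0],[0,0,0],[0,0,0]],"travel":[[-0.012,0.046,0],[-0.025,0.0935,0.03],[-0.025,0.0935,0.05],[-0.025,0.0935,0.05]],"hand":[0.07,0.07,0.07,0.07]}'; python3 - <<'E'
from h import *
c=cam("wrist");save(c,"w4")
o=bot.get_obs();print(o["eef_pos"],o["grip_width"],proj(c,press(0,-.085,.118)),tooldelta(press(0,-.085,.082)))
E
```

```text
clock: 4.35
eef_pos: [0.4657, -0.224, 0.1436]
tool_rot: [0.186, 0.983, 0.0, -0.002]
ft_force: [-1.5, -0.1, -0.5]
grip_width: 0.0701
[ 0.46635622 -0.2248185   0.14485774] 0.07008659298378704 [248.41058527 239.07238508] [-0.00479208 -0.00128464  0.06284946]
```

View pics/w4.png

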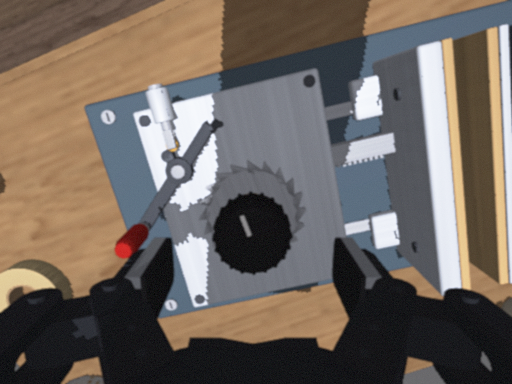

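```bash
python3 -m crank '{"dr":[[0,0,0],[0,0,0],[0,0,0],[0,0,0],[0,0,0],[0,0,0]],"travel":[[-0.003,0,0.03],[-0.003,0,0.062],[-0.003,0,0.062],[-0.003,0,0.062],[-0.003,0,0.062],[-0.003,0,0.062]],"hand":[0.07,0.07,0.07,0.03,0.03,0.03]}'; python3 - <<'E'
from h import *
o=bot.get_obs();print(o)
E
```

```text
clock: 5.15
eef_pos: [0.4713, -0.2267, 0.0857]
tool_rot: [0.186, 0.982, -0.0, 0.002]
ft_force: [-1.6, 2.3, 5.8]
grip_width: 0.041
{'clock': 5.15, 'joint_pos': array([-4.48732628e-01,  3.91830082e-01, -1.82728505e-01,  9.92134855e-01,
        6.96762601e-04, -7.39287716e-02]), 'joint_vel': array([ 0.00126062,  0.00123996, -0.00132291, -0.00135754, -0.00033023,
        0.00102651]), 'tau': array([-3.28156622e-01, -3.80794966e+01,  2.08207333e+01, -5.90690374e-01,
       -3.42217153e-01,  7.11708577e-03]), 'eef_pos': array([ 0.47126376, -0.22667546,  0.08572066]), 'tool_rot': array([ 1.86305837e-01,  9.82489595e-01, -1.93471097e-04,  2.07179783e-03]), 'ft_force': array([-1.58727352,  2.3288876 ,  5.8153348 ]), 'ft_torque': array([ 0.4273816 ,  0.15083133, -0.03166591]), 'grip_width': 0.04103010442229268}
```

```bash
python3 - <<'E'
from h import *
im=cv2.imread("pics/w4.png"); cv2.imwrite("pics/w4c.png",cv2.resize(im[20:290,380:512],None,fx=2.2,fy=2.2,interpolation=cv2.INTER_CUBIC))
E
```

```text
(no output)
```

View pics/w4c.png

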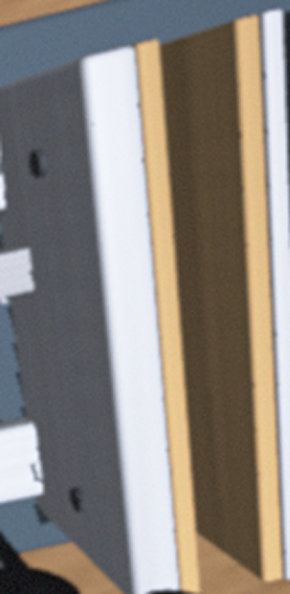

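```bash
python3 - <<'E'
from h import *
c=cam("wrist")
T=np.eye(4);T[:3,:3]=Rn.from_quat([.1863,.9825,0,-.002]).as_matrix();T[:3,3]=[.4664,-.2248,.1449]
W=np.linalg.inv(T@c["T_tool_cam"]);c["R"]=W[:3,:3];c["t"]=W[:3,3]
for p in[(452.7,38.2),(470.9,288),(487.7,28.2),(499.5,283.6)]:
    X=plane(c,p,.088)[:2]-O; R=np.array([[np.cos(YAW),np.sin(YAW)],[-np.sin(YAW),np.cos(YAW)]]); print(R@X)
E
```

```text
[-0.07658968  0.04818304]
[0.08168815 0.04764338]
[-0.07729659  0.06724881]
[0.08271456 0.06641648]
```

Gap comes out at 19 mm, with the jaw ends at ±80 mm and the plate face at y≈66.8 mm (expected 65), so the press pose is confirmed. I'll turn counter-clockwise by 1.5 rad.

```bash
python3 -m crank '{"dr":[[0,0,-0.16],[0,0,-0.34],[0,0,-0.52],[0,0,-0.7],[0,0,-0.88],[0,0,-1.06],[0,0,-1.24],[0,0,-1.42],[0,0,-1.5],[0,0,-1.5]],"travel":[[0,0,0],[0,0,0],[0,0,0],[0,0,0],[0,0,0],[0,0,0],[0,0,0],[0,0,0],[0,0,0],[0,0,0]],"hand":[0.03,0.03,0.03,0.03,0.03,0.03,0.03,0.03,0.03,0.03]}'; python3 - <<'E'
from h import *
o=bot.get_obs();print(o["joint_pos"],o["ft_torque"])
c=cam("scene"); save(c,"s3",(210,180,340,320),4)
E
```

```text
clock: 6.45
eef_pos: [0.4717, -0.228, 0.0857]
tool_rot: [-0.533, 0.846, -0.003, 0.001]
ft_force: [0.4, -4.2, 6.8]
grip_width: 0.0408
[-0.44932628  0.39232884 -0.18192388  0.99076239 -0.0016505  -1.57336136] [-0.26280733  0.42702493  0.06434037]
```

View pics/s3.png

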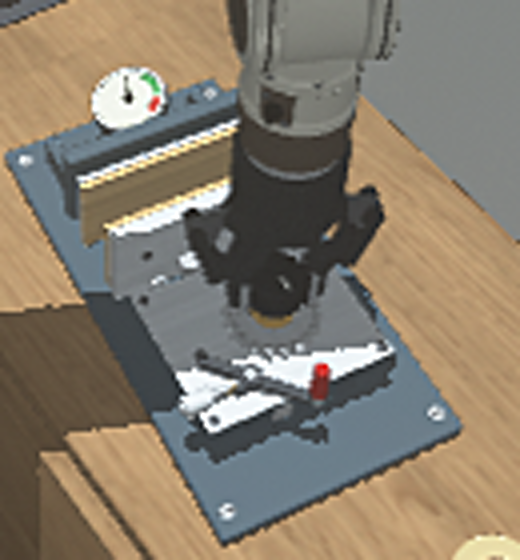

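```bash
python3 -m crank '{"dr":[[0,0,-0],[0,0,0],[0,0,0],[0,0,0],[0,0,0.1]],"travel":[[0,0,0],[0,0,0],[0,0,-0.055],[0,0,-0.115],[0,0,-0.165]],"hand":[0.07,0.07,0.07,0.07,0.06]}'; python3 - <<'E'
from h import *
o=bot.get_obs();print(o["eef_pos"],o["tool_rot"],tooldelta([.555,.300,.25]))
c=cam("top"); save(c,"t3",(150,130,400,250),3.2)
E
```

```text
clock: 7.12
eef_pos: [0.4698, -0.2259, 0.2504]
tool_rot: [-0.489, 0.872, -0.0, 0.0]
ft_force: [-0.9, -0.4, 0.2]
grip_width: 0.0599
[ 0.46976187 -0.22594488  0.2503849 ] [-4.89193919e-01  8.72174981e-01 -2.01291544e-04  2.66306798e-04] [-4.93243401e-01  2.01480750e-01  3.93651598e-04]
```

View pics/t3.png

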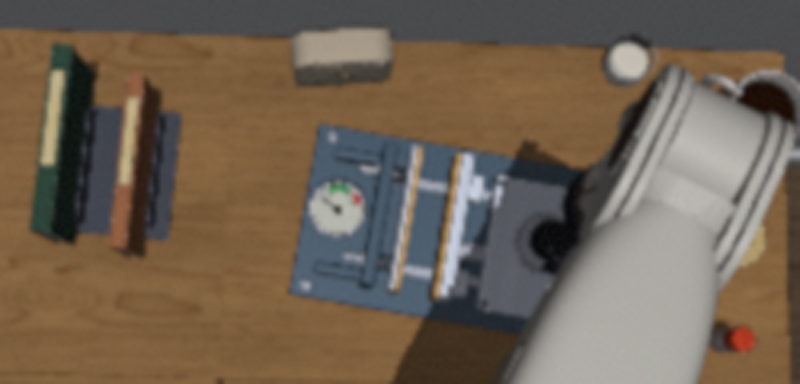

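The jaw gap has opened to about 38 mm at (420–455, 220). Next stop is above the book.

```bash
python3 -m crank '{"dr":[[0,0,0.12],[0,0,0.24],[0,0,0.36],[0,0,0.48],[0,0,0.6],[0,0,0.72],[0,0,0.84],[0,0,0.96],[0,0,1.076],[0,0,1.076]],"travel":[[-0.055,0.0225,0],[-0.11,0.045,0],[-0.165,0.0675,0],[-0.22,0.09,0],[-0.275,0.1125,0],[-0.33,0.135,0],[-0.385,0.1575,0],[-0.44,0.18,0],[-0.493,0.2015,0],[-0.493,0.2015,0]],"hand":[0.05,0.05,0.05,0.05,0.05,0.05,0.05,0.05,0.05,0.05]}'; python3 - <<'E'
from h import *
c=cam("wrist");save(c,"w5")
o=bot.get_obs();print(o["eef_pos"],o["tool_rot"],o["grip_width"])
print(proj(c,[.4545,.305,.149]),proj(c,[.656,.295,.149]),proj(c,[.555,.3,.149]))
E
```

```text
clock: 8.43
eef_pos: [0.5525, 0.3039, 0.2459]
tool_rot: [0.023, 1.0, -0.0, -0.001]
ft_force: [0.0, -0.8, -0.2]
grip_width: 0.05
[0.55251501 0.30168498 0.2464096 ] [ 2.33394018e-02  9.99726587e-01 -7.49902656e-04 -1.20904050e-03] 0.049921650726879166
[247.04991586  53.01851888] [246.87031019 315.94325906] [246.93442353 197.77533476]
```

View pics/w5.png

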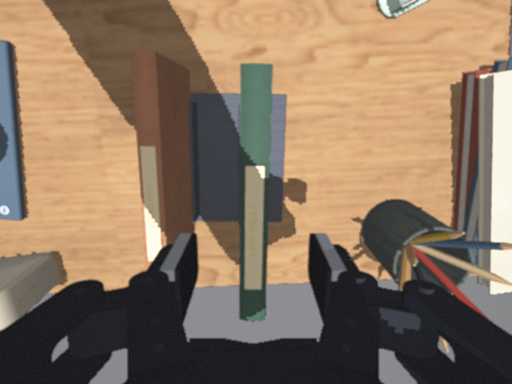

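```bash
python3 - <<'E'
from h import *
c=cam("wrist"); o=bot.get_obs(); print(o["eef_pos"])
h=cv2.cvtColor(c["color"],cv2.COLOR_RGB2HSV)
for y in (70,100,130,160,200,240,280,310):
    r=h[y,200:310]; g=c["color"][y,200:310].astype(int)
    m=np.nonzero((g[:,1]>g[:,0]+8)&(r[:,0]>60)&(r[:,0]<95))[0]+200
    print(y,m.min() if len(m) else None,m.max() if len(m) else None, c["color"][y,235:275:4].tolist() if y==130 else '')
    if len(m): a=plane(c,(m.min()-.5,y),.149);b=plane(c,(m.max()+.5,y),.149);print(a.round(4),b.round(4))
for p in[(256.5,65),(253,319)]: print(plane(c,p,.149))
E
```

```text
[0.55266962 0.3002729  0.24698488]
70 245 273 
[0.4651 0.3005 0.149 ] [0.466  0.3202 0.149 ]
100 243 274 
[0.4846 0.2981 0.149 ] [0.4857 0.3203 0.149 ]
130 243 273 [[59, 59, 67], [110, 113, 125], [106, 121, 120], [87, 118, 103], [90, 123, 106], [94, 123, 108], [96, 128, 113], [95, 125, 109], [94, 124, 110], [93, 124, 108]]
[0.5051 0.297  0.149 ] [0.5061 0.319  0.149 ]
160 243 272 
[0.5266 0.2959 0.149 ] [0.5276 0.3176 0.149 ]
200 243 271 
[0.5567 0.2942 0.149 ] [0.5577 0.3159 0.149 ]
240 244 269 
[0.589  0.2933 0.149 ] [0.5899 0.3134 0.149 ]
280 244 267 
[0.6233 0.2914 0.149 ] [0.6242 0.3106 0.149 ]
310 244 268 
[0.6507 0.29   0.149 ] [0.6516 0.3105 0.149 ]
[0.4622811 0.3088204 0.149    ]
[0.65951835 0.29737803 0.149     ]
```

```bash
python3 -m crank '{"dr":[[0,0,0],[0,0,0.012],[0,0,0.012],[0,0,0.012],[0,0,0.012],[0,0,0.012],[0,0,0.012]],"travel":[[-0.005,0.0045,0.05],[-0.005,0.0045,0.1],[-0.005,0.0045,0.145],[-0.005,0.0045,0.147],[-0.005,0.0045,0.147],[-0.005,0.0045,0.147],[-0.005,0.0045,0.147]],"hand":[0.05,0.05,0.05,0.01,0.01,0.01,0.01]}'; python3 - <<'E'
from h import *
c=cam("wrist");save(c,"w6")
o=bot.get_obs();print(o["eef_pos"],o["tool_rot"],o["grip_width"])
E
```

```text
clock: 9.4
eef_pos: [0.5591, 0.3042, 0.1024]
tool_rot: [0.031, 1.0, 0.0, 0.001]
ft_force: [0.3, 1.1, -6.1]
grip_width: 0.0214
[0.55891961 0.3041584  0.1021334 ] [3.14001044e-02 9.99506748e-01 2.66870224e-04 4.71272310e-04] 0.021077677357752702
```

View pics/w6.png

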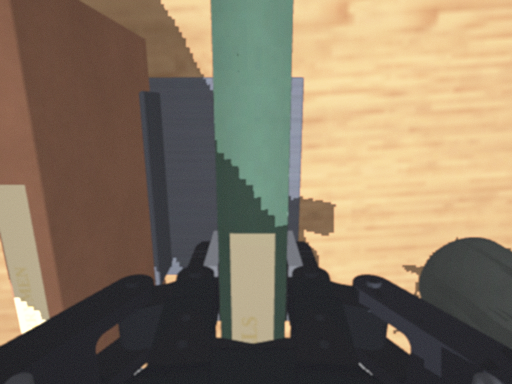

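The book is gripped (21 mm), its spine centred between the pads at (254,250). Lifting.

```bash
python3 -m crank '{"dr":[[0,0,0],[0,0,0],[0,0,0],[0,0,0],[0,0,0],[0,0,0]],"travel":[[0,0,-0.02],[0,0,-0.05],[0,0,-0.09],[0,0,-0.13],[0,0,-0.155],[0,0,-0.155]],"hand":[0.01,0.01,0.01,0.01,0.01,0.01]}'; python3 - <<'E'
from h import *
c=cam("wrist");save(c,"w7")
o=bot.get_obs();print(o["eef_pos"],o["tool_rot"],o["grip_width"],o["ft_force"])
for p in [(0,.05,.25),(0,.05,.114)]:print(tooldelta(press(*p)))
E
```

```text
clock: 10.2
eef_pos: [0.5599, 0.3048, 0.2594]
tool_rot: [0.031, 1.0, 0.002, 0.003]
ft_force: [-0.2, -0.4, -5.5]
grip_width: 0.0213
[0.55898419 0.30433578 0.25701982] [3.13195814e-02 9.99508826e-01 5.38965250e-04 9.48581199e-04] 0.021334488351330727 [-0.23705151  0.44076627 -6.26579474]
[ 0.04436381 -0.40202283  0.00648018]
[ 0.04461711 -0.40217743  0.14247986]
```

View pics/w7.png

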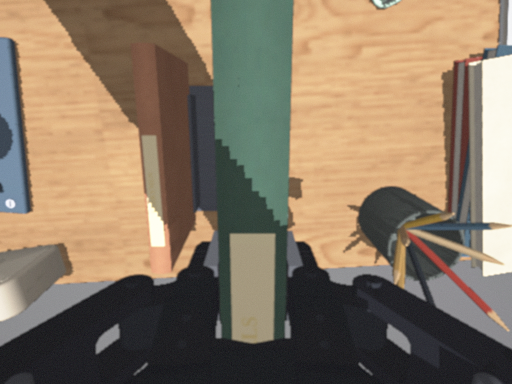

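```bash
python3 -m crank '{"dr":[[0,0,0],[0,0,0.02],[0,0,0.03],[0,0,0.04],[0,0,0.05],[0,0,0.06],[0,0,0.07],[0,0,0.081],[0,0,0.081],[0,0,0.081]],"travel":[[0.003,-0.03,0],[0.009,-0.085,0],[0.015,-0.14,0],[0.021,-0.195,0],[0.027,-0.25,0],[0.033,-0.305,0],[0.038,-0.355,0],[0.042,-0.39,0],[0.043,-0.402,0],[0.043,-0.402,0]],"hand":[0.01,0.01,0.01,0.01,0.01,0.01,0.01,0.01,0.01,0.01]}'; python3 - <<'E'
from h import *
c=cam("wrist");save(c,"w8")
t=cam("top");save(t,"t4",(150,130,400,250),3.2)
s=cam("scene");save(s,"s4",(170,110,350,320),2.8)
o=bot.get_obs();print(o["eef_pos"],o["tool_rot"],o["grip_width"],o["ft_force"])
for p in [(0.001,.05,.25),(0,.05,.115)]:print(tooldelta(press(*p)))
E
```

```text
clock: 11.5
eef_pos: [0.4897, -0.0947, 0.255]
tool_rot: [0.073, 0.997, 0.0, -0.001]
ft_force: [-0.7, -0.5, -5.1]
grip_width: 0.0212
[ 0.49043664 -0.09333105  0.25576845] [ 7.10558806e-02  9.97472165e-01  3.53927228e-04 -4.65239405e-04] 0.021329365460494465 [ 0.11614623  0.96665034 -6.30427683]
[-0.00023933 -0.00090555  0.00576764]
[ 0.00062858 -0.00099068  0.14076853]
```

View pics/w8.png

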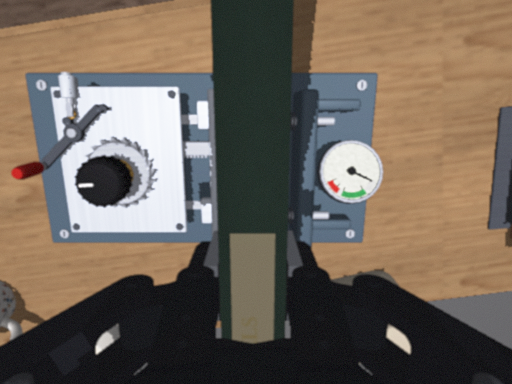

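View pics/s4.png

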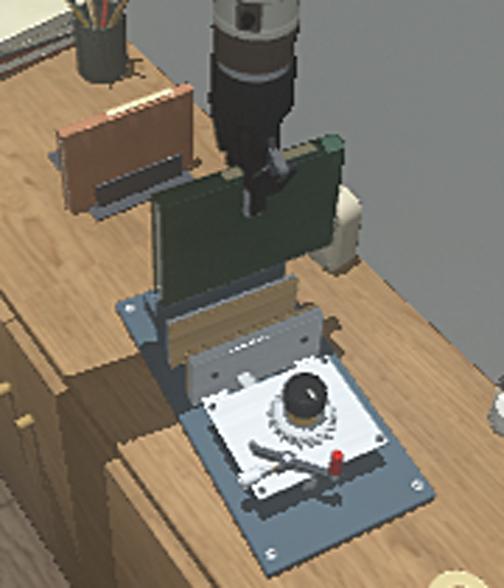

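```bash
python3 -m crank '{"dr":[[0,0,0],[0,0,0],[0,0,0],[0,0,0],[0,0,0],[0,0,0],[0,0,0]],"travel":[[0,0,0.03],[0,-0.001,0.065],[0,-0.001,0.09],[0,-0.001,0.11],[0,-0.001,0.125],[0,-0.001,0.135],[0,-0.001,0.135]],"hand":[0.01,0.01,0.01,0.01,0.01,0.01,0.01]}'; python3 - <<'E'
from h import *
c=cam("wrist");save(c,"w9")
s=cam("scene");save(s,"s5",(170,110,350,320),2.8)
o=bot.get_obs();print(o["eef_pos"],o["tool_rot"],o["grip_width"],o["ft_force"])
for p in [(0.001,.05,.25),(0,.05,.115)]:print(tooldelta(press(*p)))
E
```

```text
clock: 12.52
eef_pos: [0.49, -0.0951, 0.1208]
tool_rot: [0.072, 0.997, 0.0, -0.001]
ft_force: [0.4, 0.9, -5.1]
grip_width: 0.0214
[ 0.4909133  -0.09545788  0.12192133] [ 7.17337440e-02  9.97423632e-01 -6.76455741e-05  6.03131937e-04] 0.021784248661242827 [-0.18105277 -0.02753082 -5.84489988]
[ 0.00038585  0.00112899 -0.12807929]
[0.00154959 0.00113543 0.0069194 ]
```

View pics/s5.png

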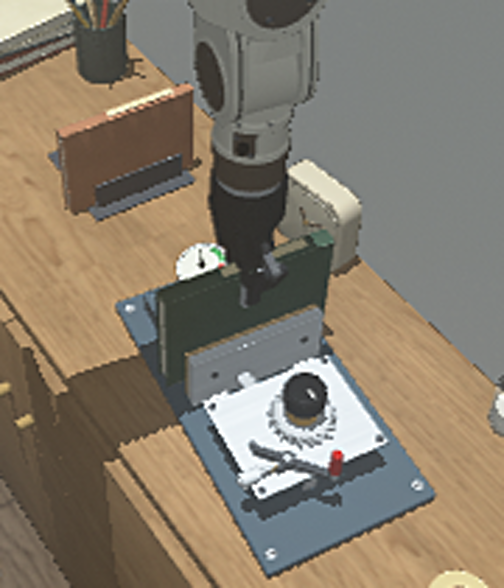

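View pics/w9.png

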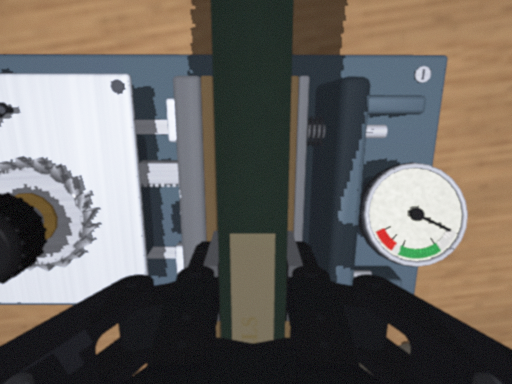

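The book sits between the jaws with a small gap to the plate on the right (290–298). The needle still rests at (450,229). Lowering the last bit.

```bash
python3 -m crank '{"dr":[[0,0,0],[0,0,0],[0,0,0]],"travel":[[0,0,0.004],[0,0,0.008],[0,0,0.009]],"hand":[0.01,0.01,0.01]}'
```

```text
clock: 13.0
eef_pos: [0.49, -0.0955, 0.112]
tool_rot: [0.072, 0.997, 0.0, -0.0]
ft_force: [0.2, -0.5, -6.5]
grip_width: 0.0215
```

```bash
python3 -m crank '{"dr":[[0,0,0],[0,0,0],[0,0,0]],"travel":[[0,0,0.002],[0,0,0.003],[0,0,0.003]],"hand":[0.01,0.01,0.01]}'
```

```text
clock: 13.38
eef_pos: [0.4905, -0.0955, 0.1111]
tool_rot: [0.072, 0.997, -0.0, 0.001]
ft_force: [-3.5, 1.2, 5.8]
grip_width: 0.021
```

```bash
python3 -m crank '{"dr":[[0,0,0],[0,0,0],[0,0,0],[0,0,0],[0,0,0],[0,0,0]],"travel":[[0,0,0],[0,0,0],[0,0,-0.03],[0,0,-0.07],[0,0,-0.12],[0,0,-0.12]],"hand":[0.05,0.05,0.05,0.05,0.05,0.05]}'; python3 - <<'E'
from h import *
c=cam("wrist");save(c,"w10")
t=cam("scene");save(t,"s6",(170,110,350,320),2.8)
o=bot.get_obs();print(o["eef_pos"],o["tool_rot"],o["joint_pos"],o["ft_force"])
print(tooldelta(press(.032,-.157,.23)))
E
```

```text
clock: 14.12
eef_pos: [0.4935, -0.0961, 0.234]
tool_rot: [0.072, 0.997, -0.001, 0.005]
ft_force: [-0.1, -0.0, -0.5]
grip_width: 0.0501
[ 0.49084919 -0.09559248  0.22973333] [ 7.18516679e-02  9.97414885e-01 -1.25207390e-04  9.32138900e-04] [-1.92326665e-01  2.39918214e-01 -8.23498714e-06  1.32898902e+00
 -2.46603482e-05 -4.84993520e-02] [-0.18676544 -0.56545019 -0.18425529]
[-3.05708830e-02 -2.05712413e-01 -1.85453775e-04]
```

View pics/s6.png

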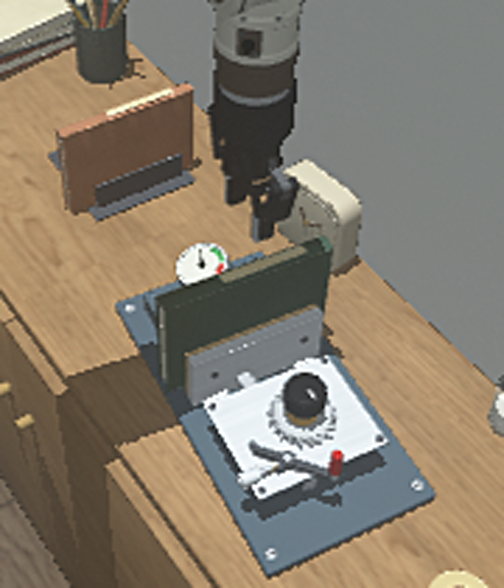

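View pics/w10.png

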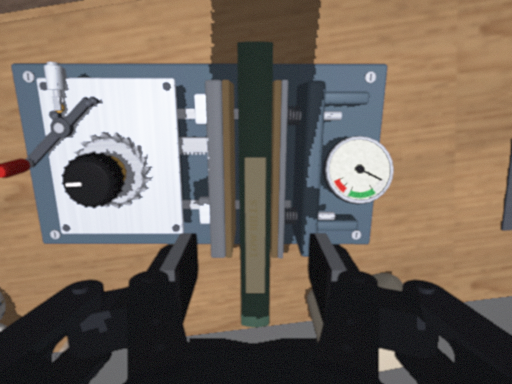

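The book stands free on the bed, its spine running from (255,43) to (256,322). Quick check of its lengthwise position.

```bash
python3 - <<'E'
from h import *
c=cam("wrist")
R=np.array([[np.cos(YAW),np.sin(YAW)],[-np.sin(YAW),np.cos(YAW)]])
for p,z in[((255,43),.159),((256,322),.159),((235,81),.088),((232,258),.088),((273,81),.088),((279,258),.088)]:
    print((R@(plane(c,p,z)[:2]-O)).round(4))
o=bot.get_obs(); print(o["eef_pos"],tooldelta(press(.032,-.157,.23)))
E
```

```text
[-0.0981  0.0506]
[0.0926 0.0517]
[-0.0808  0.0349]
[0.0758 0.0299]
[-0.0808  0.0656]
[0.0758 0.0737]
[ 0.49007077 -0.09543086  0.22867116] [-0.03135973 -0.20576127 -0.00135147]
```

```bash
python3 -m crank '{"dr":[[0,0,0],[0,0,0],[0,0,0],[0,0,0],[0,0,0],[0,0,0],[0,0,0]],"travel":[[-0.008,-0.05,0],[-0.016,-0.11,0],[-0.025,-0.165,0],[-0.031,-0.205,0],[-0.031,-0.206,0.05],[-0.031,-0.206,0.08],[-0.031,-0.206,0.08]],"hand":[0,0,0,0,0,0,0]}'; python3 - <<'E'
from h import *
c=cam("wrist");save(c,"w11")
o=bot.get_obs();print(o["eef_pos"],o["ft_force"])
for p in [(.032,-.157,.085),(.012,-.16,.085),(0,-.163,.085),(-.012,-.168,.085)]:print(tooldelta(press(*p)))
print(proj(c,press(-.007,-.160,.108)))
E
```

```text
clock: 15.15
eef_pos: [0.4885, -0.3022, 0.1447]
tool_rot: [0.072, 0.997, 0.002, -0.004]
ft_force: [-0.8, 0.6, 1.1]
grip_width: 0.0002
[ 0.49007376 -0.30293741  0.14717133] [ 0.76397794 -0.08370926  0.11415106]
[-0.00191638 -0.00052898  0.06216189]
[ 0.01808228 -0.00353659  0.06225126]
[ 0.03008103 -0.00654115  0.06230233]
[ 0.04207904 -0.01154571  0.06234916]
[244.1887044  160.45618273]
```

View pics/w11.png

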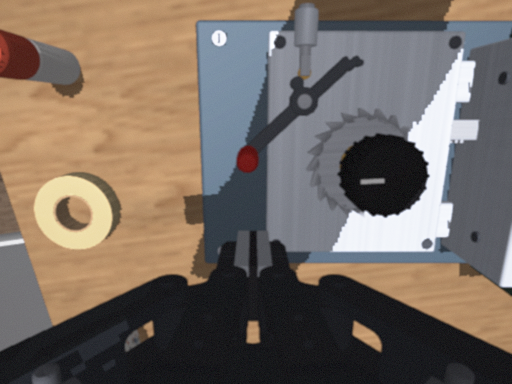

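The cap at (248,159) is in line with the fingers. I'll descend and push it back.

```bash
python3 -m crank '{"dr":[[0,0,0],[0,0,0],[0,0,0],[0,0,0],[0,0,0],[0,0,0],[0,0,0],[0,0,0],[0,0,0],[0,0,0]],"travel":[[0,0,0.04],[0,0,0.062],[0,0,0.062],[0.01,-0.002,0.062],[0.018,-0.003,0.062],[0.024,-0.004,0.062],[0.03,-0.006,0.062],[0.036,-0.009,0.062],[0.042,-0.011,0.062],[0.042,-0.011,0.062]],"hand":[0,0,0,0,0,0,0,0,0,0]}'; python3 - <<'E'
from h import *
o=bot.get_obs();print(o["eef_pos"],o["ft_force"])
c=cam("wrist");save(c,"w12")
E
```

```text
clock: 16.45
eef_pos: [0.447, -0.3081, 0.087]
tool_rot: [0.072, 0.997, 0.001, -0.001]
ft_force: [0.7, 0.7, 0.5]
grip_width: 0.0003
[ 0.44699795 -0.30814637  0.08701807] [0.65447634 0.71502598 0.51142361]
```

View pics/w12.png

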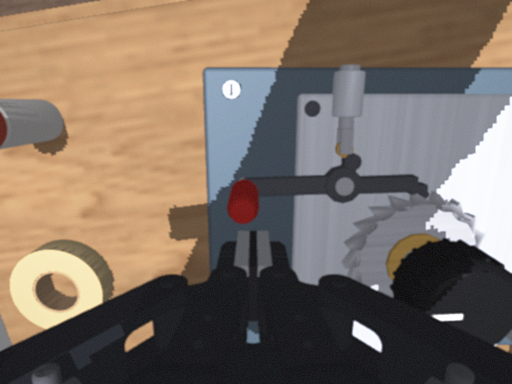

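The pawl is back: its arm points straight at the wheel teeth (420,188), with the cap at (243,200) clear ahead of the fingers. Backing off to the knob.

```bash
python3 -m crank '{"dr":[[0,0,0],[0,0,0],[0,0,0]],"travel":[[-0.015,0.003,0],[-0.02,0.006,-0.05],[-0.02,0.03,-0.075]],"hand":[0,0,0.03]}'; python3 - <<'E'
from h import *
o=bot.get_obs();print(o["eef_pos"],tooldelta([.4715,-.2275,.085]))
E
```

```text
clock: 16.88
eef_pos: [0.475, -0.2828, 0.1645]
tool_rot: [0.072, 0.997, -0.001, 0.002]
ft_force: [0.5, 0.6, 0.3]
grip_width: 0.0168
[ 0.47498543 -0.28282128  0.1644509 ] [0.01172937 0.05435108 0.07933108]
```

```bash
python3 -m crank '{"dr":[[0,0,0],[0,0,0],[0,0,0]],"travel":[[0.0075,0.0535,0],[0.0075,0.0535,0.01],[0.0075,0.0535,0.02]],"hand":[0.07,0.07,0.07]}'; python3 - <<'E'
from h import *
c=cam("wrist");save(c,"w13")
o=bot.get_obs();print(o["eef_pos"],tooldelta([.4715,-.2275,.085]),o["joint_pos"][5],proj(c,[.4715,-.2275,.118]))
E
```

```text
clock: 17.25
eef_pos: [0.4736, -0.2276, 0.1417]
tool_rot: [0.071, 0.997, -0.0, 0.0]
ft_force: [0.4, -0.8, -0.4]
grip_width: 0.0698
[ 0.47236028 -0.22761592  0.13997975] [ 7.27060509e-04 -3.80443431e-05  5.49817819e-02] -0.3053984101264187 [251.26033951 226.61163012]
```

View pics/w13.png

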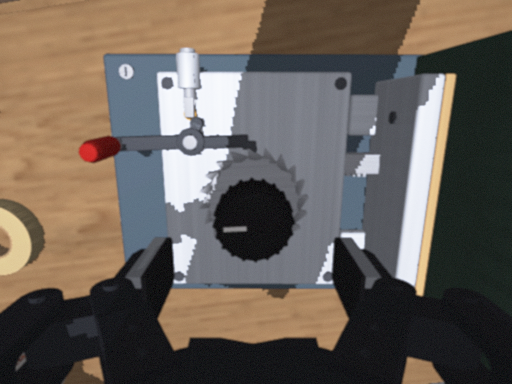

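Pawl engaged (nose at (250,143)), knob centred at (255,220). Gripping.

```bash
python3 -m crank '{"dr":[[0,0,0],[0,0,0],[0,0,0],[0,0,0],[0,0,0],[0,0,0]],"travel":[[0,0.001,0.03],[0,0.001,0.054],[0,0.001,0.054],[0,0.001,0.054],[0,0.001,0.054],[0,0.001,0.054]],"hand":[0.07,0.07,0.07,0.03,0.03,0.03]}'; python3 - <<'E'
from h import *
s=cam("scene");save(s,"s7",(210,180,340,320),4)
o=bot.get_obs();print(o["joint_pos"],o["ft_torque"])
E
```

```text
clock: 18.05
eef_pos: [0.4737, -0.2273, 0.0897]
tool_rot: [0.072, 0.997, -0.0, 0.001]
ft_force: [-0.3, 0.8, 4.5]
grip_width: 0.041
[-4.47380553e-01  3.92891346e-01 -1.69075402e-01  1.00611655e+00
  1.22474343e-04 -3.03417197e-01] [ 0.29025157  0.1291702  -0.05207781]
```

View pics/s7.png

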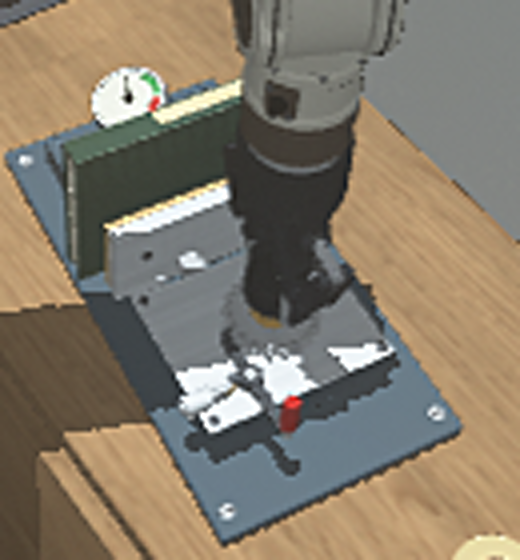

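```bash
python3 -m crank '{"dr":[[0,0,0.12],[0,0,0.26],[0,0,0.4],[0,0,0.54],[0,0,0.68],[0,0,0.82],[0,0,0.96],[0,0,1.1],[0,0,1.2],[0,0,1.2]],"travel":[[0,0,0],[0,0,0],[0,0,0],[0,0,0],[0,0,0],[0,0,0],[0,0,0],[0,0,0],[0,0,0],[0,0,0]],"hand":[0.03,0.03,0.03,0.03,0.03,0.03,0.03,0.03,0.03,0.03]}'; python3 - <<'E'
from h import *
s=cam("scene");save(s,"s8",(210,180,340,320),4)
o=bot.get_obs();print(o["joint_pos"],o["ft_torque"])
t=cam("top");save(t,"t5",(220,160,320,240),7)
E
```

```text
clock: 19.35
eef_pos: [0.4726, -0.2285, 0.0897]
tool_rot: [0.623, 0.782, -0.001, 0.001]
ft_force: [-4.5, -3.2, 6.6]
grip_width: 0.0411
[-0.44841244  0.39260352 -0.16961348  1.00660569 -0.00339854  0.89673816] [-0.53396448  0.62155234 -0.04867941]
```

View pics/s8.png

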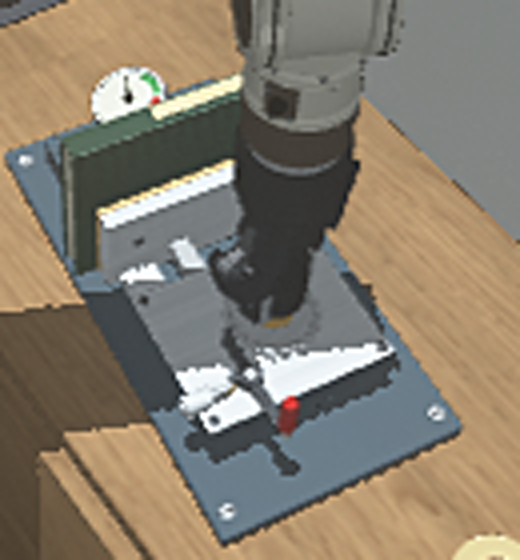

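View pics/t5.png

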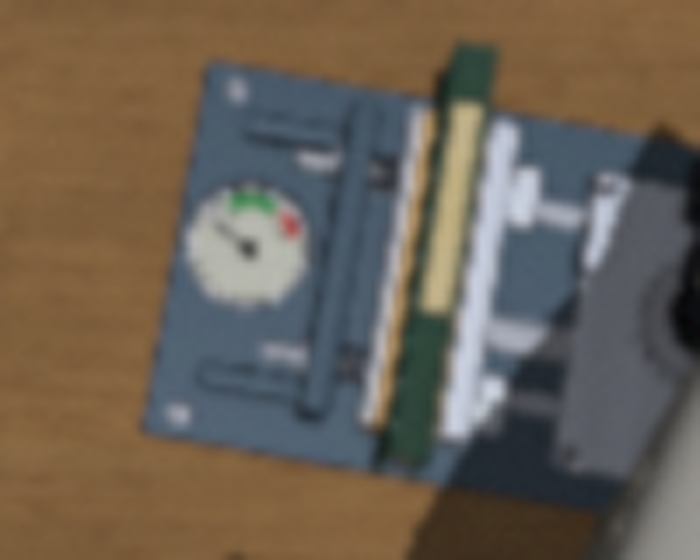

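Top view: jaw nearly touching the book, needle at rest (upper left of gauge), green at (252,203) and red at (290,224). Next, +0.3 rad.

```bash
python3 -m crank '{"dr":[[0,0,0.08],[0,0,0.16],[0,0,0.24],[0,0,0.3],[0,0,0.3]],"travel":[[0,0,0],[0,0,0],[0,0,0],[0,0,0],[0,0,0]],"hand":[0.03,0.03,0.03,0.03,0.03]}'; python3 - <<'E'
from h import *
o=bot.get_obs();print(o["joint_pos"][5],o["ft_torque"])
t=cam("top");save(t,"t6",(220,160,320,240),7)
E
```

```text
clock: 20.08
eef_pos: [0.4722, -0.2285, 0.0897]
tool_rot: [0.733, 0.68, -0.002, 0.001]
ft_force: [-4.8, -3.9, 7.1]
grip_width: 0.0411
1.196702056924483 [-0.55335584  0.89000808  0.01631011]
```

View pics/t6.png

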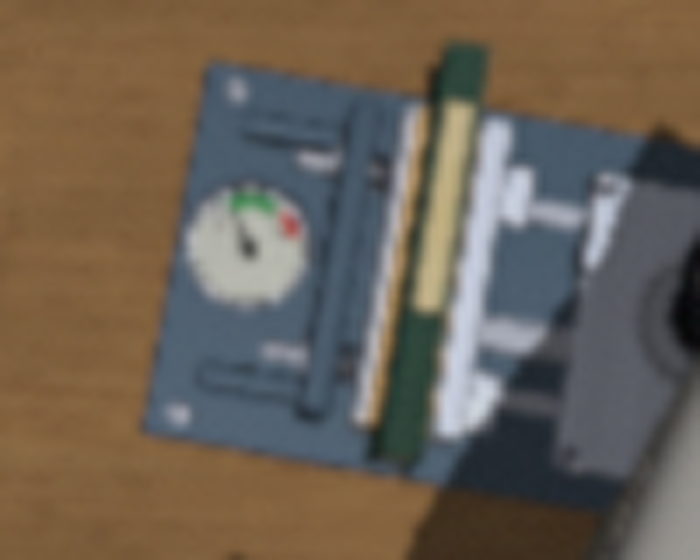

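The needle now stands just short of the green's left edge (238,212), about 3 mm. I'll add another 0.26 rad, which gives about 6 mm.

```bash
python3 -m crank '{"dr":[[0,0,0.07],[0,0,0.14],[0,0,0.21],[0,0,0.26],[0,0,0.26]],"travel":[[0,0,0],[0,0,0],[0,0,0],[0,0,0],[0,0,0]],"hand":[0.03,0.03,0.03,0.03,0.03]}'; python3 - <<'E'
from h import *
o=bot.get_obs();print(o["joint_pos"][5],o["ft_torque"])
t=cam("top");save(t,"t7",(220,160,320,240),7)
s=cam("scene");save(s,"s9",(210,180,340,320),4)
E
```

```text
clock: 20.75
eef_pos: [0.4718, -0.2285, 0.0897]
tool_rot: [0.815, 0.58, -0.002, 0.001]
ft_force: [-5.5, -2.1, 7.8]
grip_width: 0.0407
1.4564413011632835 [-0.65615502  1.11227448  0.09660863]
```

View pics/t7.png

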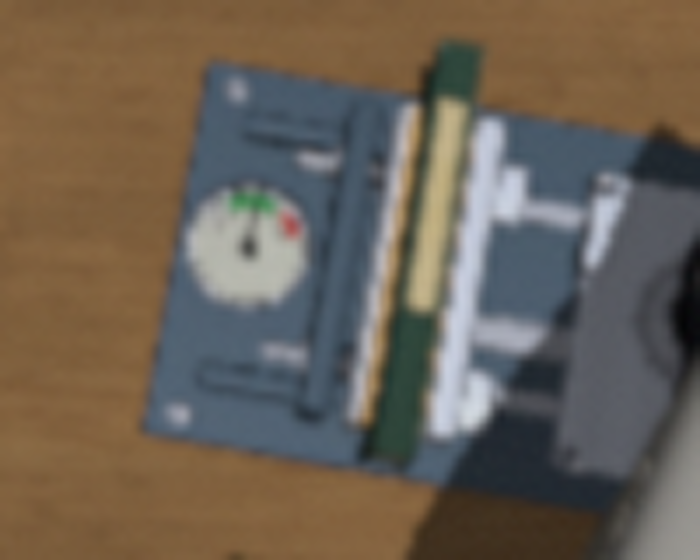

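View pics/s9.png

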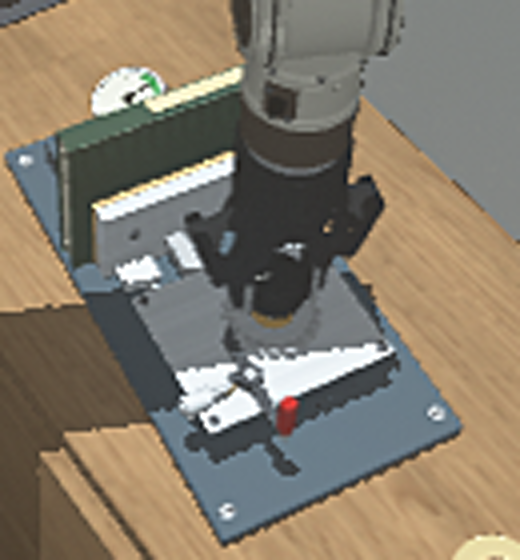

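The needle is mid-green (255,205). Now I'll release and see where the pawl holds it.

```bash
python3 -m crank '{"dr":[[0,0,0],[0,0,0],[0,0,0]],"travel":[[0,0,0],[0,0,0],[0,0,0]],"hand":[0.06,0.06,0.06]}'; python3 - <<'E'
from h import *
o=bot.get_obs();print(o["joint_pos"][5],o["ft_torque"])
t=cam("top");save(t,"t8",(220,160,320,240),7)
E
```

```text
clock: 21.22
eef_pos: [0.473, -0.2267, 0.0882]
tool_rot: [0.814, 0.58, 0.0, 0.0]
ft_force: [-0.3, -0.1, -0.2]
grip_width: 0.0595
1.456518359126555 [-0.04017686  0.04598891  0.05519407]
```

View pics/t8.png

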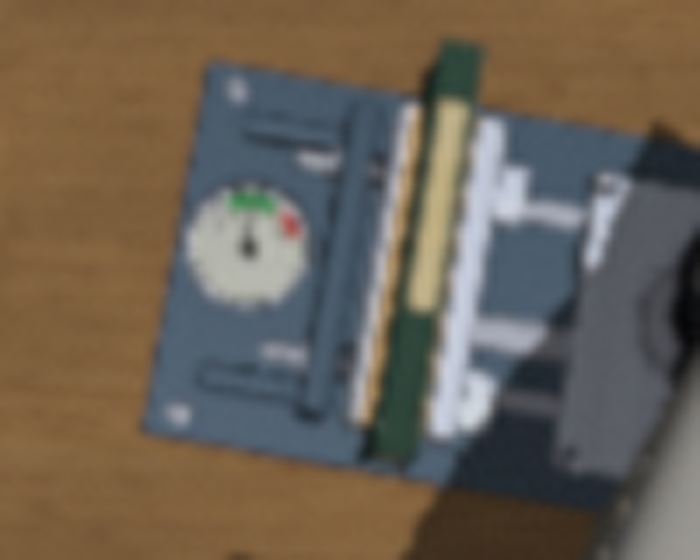

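The needle settled back slightly and holds near the middle of the green (250,210). Lifting clear for a close check.

```bash
python3 -m crank '{"dr":[[0,0,0],[0,0,0],[0,0,-0.15],[0,0,-0.3],[0,0,-0.45],[0,0,-0.6],[0,0,-0.75],[0,0,-0.9],[0,0,-1.05],[0,0,-1.05]],"travel":[[0,0,-0.03],[0,0,-0.08],[0,0,-0.13],[0,0,-0.18],[0,0,-0.2],[0,0,-0.2],[0,0,-0.2],[0,0,-0.2],[0,0,-0.2],[0,0,-0.2]],"hand":[0.06,0.06,0.06,0.06,0.06,0.06,0.06,0.06,0.06,0.06]}'; python3 - <<'E'
from h import *
o=bot.get_obs();print(o["eef_pos"],o["ft_force"])
save(cam("wrist"),"w14");save(cam("scene"),"s10",(170,110,350,320),2.8);save(cam("top"),"t9",(150,130,400,250),3.2)
E
```

```text
clock: 22.52
eef_pos: [0.4729, -0.2267, 0.2881]
tool_rot: [0.415, 0.91, 0.0, -0.0]
ft_force: [-0.2, 0.3, -0.4]
grip_width: 0.0601
[ 0.47287549 -0.22668228  0.28813747] [-0.24398826  0.30501178 -0.40961408]
```

View pics/w14.png

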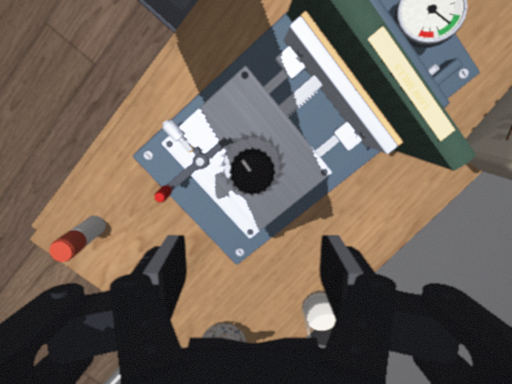

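View pics/s10.png

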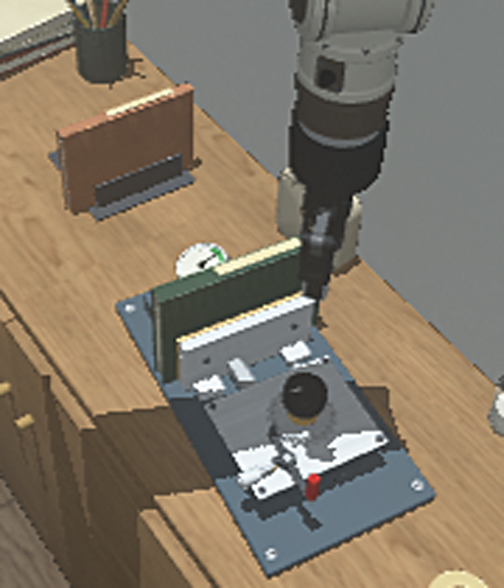

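View pics/t9.png

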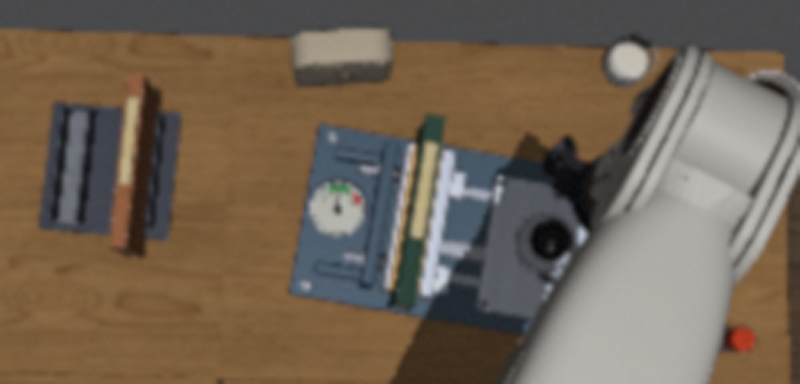

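```bash
python3 - <<'E'
import cv2
im=cv2.imread("pics/w14.png")[0:60,380:490]; cv2.imwrite("pics/w14g.png",cv2.resize(im,None,fx=7,fy=7,interpolation=cv2.INTER_CUBIC))
im=cv2.imread("pics/w14.png")[110:220,130:300]; cv2.imwrite("pics/w14p.png",cv2.resize(im,None,fx=4,fy=4,interpolation=cv2.INTER_CUBIC))
E
```

```text
(no output)
```

View pics/w14g.png

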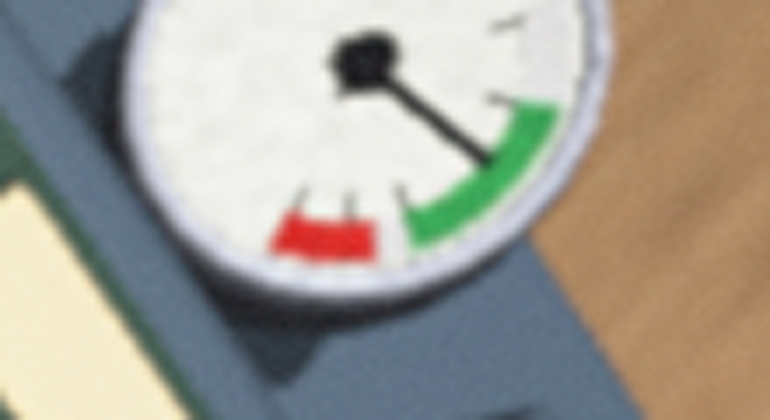

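View pics/w14p.png

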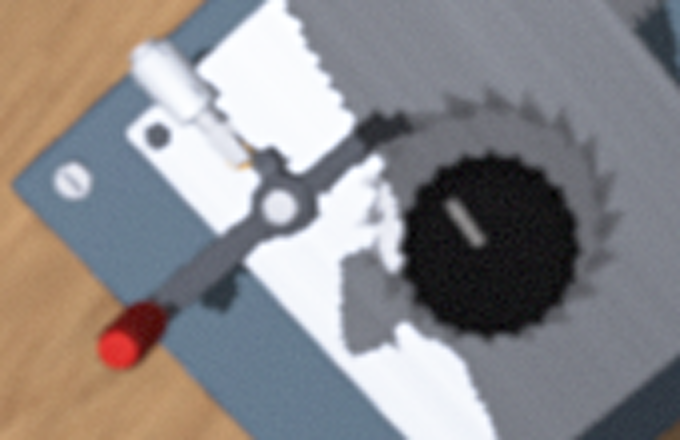

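The close view shows the needle inside the green, short of its middle and stable over 1.3 s. The pawl is seated in the wheel and the robot touches nothing. Handing in.

```bash
python3 -c "
from workcell import job
print(job.job_done())"
```

```text
the job is handed in; nothing more can be done
None
```

The green book is in the press, with the pawl in the wheel holding the gauge needle in the green. I handed in at about 22.7 s of the 72 s allowed.

- **Order of work:** I pushed the pawl out and it stayed out. I ran the jaw back from a gap of about 19 mm to about 38 mm and stood the book on the bed, spine up. I swung the pawl back in before tightening, then turned the knob clockwise in three stages (1.2, 0.3 and 0.26 rad) and let go. I did not stop at each click.
- **Needle:** at each stop it read from rest to mid-green, never near the red. After release it settled back slightly to about 5.5 mm, inside the green. It still read there 1.3 s later with the arm lifted clear.
- **Book position:** before tightening, its middle measured within about 1 mm of midway along the jaws. After tightening I checked it only by eye in the last pictures, where it still looks square and upright.
- **Other things:** in the last pictures the tan book and the other things I could see look unmoved. Part of the mug's corner was hidden by the arm, so I couldn't confirm everything there.
- **Small disagreements:** the back plate's face measured 66.8 mm against the stated 65 mm. The book in its rest measured about 5 mm apart between the top and wrist cameras, and I used the wrist reading. Neither made a difference to the grip or the placing.

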